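# Take the longest tuning fork off the rack and put it in the instrument pot

### The job

In this hearing-test lab, three steel tuning forks hang prongs down on a small peg rack. Lift the longest one up and off its peg, carry it upright and lower it prongs first into the straight-sided metal instrument pot, down to the pot's floor without dropping it in, and let go. Leave the other two forks hanging where they are and leave the pot standing where it is.

Things in the scene. Friction and masses are not known exactly. Their poses are not given: they have to be found in the camera images.
- fork_long: Longest of 3 plain steel tuning forks, 180 g, hung prongs down on a level 8 mm peg by its crotch. Origin: midway between the prong ends (bottom), 40 mm above the table; z up along the stem; peg runs along x, free end to -x (robot side). 2 prongs 10 (x) by 8 mm, 36 mm over both in y, 20 apart inside; crotch 130, yoke top 144 mm up (43 mm wide), round stem 12 mm thick up to 200 mm.
- fork_mid: Middle fork, to stay hanging: axes and origin like fork_long, 155 mm tall, crotch at 95, stem 10 mm thick. The fixed rack has 3 pegs 90 mm apart in a row along y, forks in random order, all facing alike. Peg axes are 165 mm above the table. Each peg's end turns up: raise a fork 12 mm or more, then draw it off to -x; the peg ends 40 mm from the stem.
- fork_short: Shortest fork, to stay hanging: axes and origin like fork_long, 113 mm tall, crotch at 62, stem 9 mm thick. Behind the forks (35 mm to +x of the stems) the rack has a cross bar with end posts 135 mm either side of the middle peg, up to 172 mm above the table; its wooden foot is 120 (x) by 300 mm, 12 mm thick.
- pot: Straight-sided round metal pot standing open on the table, to the robot's right of the rack: 90 mm outside, 84 mm inside diameter, 85 mm high, floor 5 mm thick, 0.8 kg, loose. Origin: centre of its underside, z up. A fork let go inside it may lean on the rim.

How it is judged:
By the outcome, as a careful person would: the job done as asked, in the order asked, and still so for the second after the job is handed in, with the robot touching nothing.
It also fails if it takes over 43 s, if anything falls off the work surface, if the arm or the gripper's body presses on something with over 40 N, if the wrist force passes 120 N, or if a joint passes its speed limit or range.

### The arm

A 6-joint arm with a two-finger parallel gripper is mounted at the origin on the work surface. World frame = base frame: x ahead of the robot, y to its left, z up, the work surface at z = 0. Lengths are in m, angles in rad, forces in N, time in s.
With the tool pointing down it reaches from about 0.4 to 0.825 m from the base axis. Payload 7 kg.
Tool frame: the origin (TCP) lies at the very end of the fingers, on their centre line; the grasp point (between the pads) lies 19 mm behind it; z points along the fingers, y is the line along which they close (so a half turn about z gives the same grasp; the last joint's range is limited). The gripper opens to 88 mm and grips with 3 to 60 N. Pads are 19 mm wide; open, the fingers measure 130 mm over their backs; the gripper's body (78 mm by 193 mm) begins 47 mm behind the grasp point.
Start: joints at [1.598, 0.359, 0.012, 0, -1.224, -0.288], TCP at [0.174, 0.652, 0.227] pointing down, gripper open.
Joint ranges: [-3.07, 3.07], [-1.43, 2.12], [-1.02, 1.25], [-3.03, 1.67], [-3.05, -0], [-3.03, 3.03]. Speed limits (rad/s): [2.39, 2.39, 3.01, 3.14, 3.14, 3.14].

### API

Orientations are given as [roll, pitch, yaw] about the fixed x, y, z axes, in that order (R = Rz(yaw) Ry(pitch) Rx(roll)).
In Python, from workcell import bot, vision, silhouettes, pinpoint gives the robot as it stands. The module is installed in compiled form; this text tells all that it offers. Calls block until the motion is done:
- bot.reach(position, orientation): joint-space move of the TCP to a pose.
- bot.movel(position, ori=None, velocity=0.15, stop_force=None): straight line of the TCP; ori=None keeps the orientation; velocity is the mean speed in m/s. With stop_force (N) it stops when the force on the tool has changed by that much, and returns True; else False.
- bot.movej(angles): joint-space move.
- bot.let_go() and bot.close_gripper(): open the fingers fully, or close them until they stop; the grip force is fixed at half the most.
- bot.dwell(seconds).
- bot.ik(position, orientation): joint angles nearest the present ones, or None.
- bot.get_state(): the state.
- vision.grab_frame(name): name is "scene" or "top" or "wrist"; returns the picture (420x560x3 uint8, red, green, blue); there is no depth.
- vision.get_calibration(name): a dict with "fx", "fy", "cx", "cy" (pixels), "R" (3x3) and "t" (3): a world point X has camera coordinates R X + t. Camera axes: x right, y down, z forward; pixel columns grow to the right and rows downward; lengths in m; the calibration is good to about 2 mm. A picture is of the moment at which its call begins: read the wrist's pose just before it. get_calibration takes no time and is no camera call; for the wrist camera it gives the pose at the moment of the call.
A pose or a line that the arm cannot do raises bot.MotionError and nothing moves.
- bot.hand_in(): hands the job in; it is judged then, once.
Trained networks look in the newest picture that a camera, given by its name, has taken for a name from the list of things; names that differ only in an ending like _2 or _b are one class to them, and where a whole thing is asked for, a point or a joint stands for the part that bears it (a point fixed in the world has none). Each returns a list of dicts, best first, with "confidence" (0 to 1); they miss things now and then, are a little off and sometimes report something else, mostly with a low value. They report only what shows in the picture. A call takes as long as a camera call.
- silhouettes(thing, camera): "pixels" (420x560 bool, what is visible of it).
- pinpoint(thing, camera): "position" ([x, y, z] in m, in world coordinates, good to about 4 mm: a listed point, or the origin of a listed thing).
The state is a dict: "t": time; "joint_positions": joint angles; "qd": joint speeds; "joint_torque": joint torques, N m; "ee_pos": TCP position; "orientation": TCP orientation; "force": force on the tool from outside, world axes, zero at the start; "moment": the same for the moment, N m; "gripper_width": finger opening in m; "gripper_force": force on a finger pad.
Only numpy, scipy, OpenCV 4.12 (cv2) and the standard library are available. Lean on these libraries where they do the work, as an engineer would, in place of code of your own. Each camera call takes 0.05 s, during which the arm holds its last target. There are 200 camera calls.

## Working session

There is one attempt and no reset: what is moved stays moved. The work goes in short steps, each a Python script; the robot and the scene stay as the last script left them, time stands still between calls to the robot, and variables do not carry over. Pictures are saved under pics/ and viewed, at most 10 in all, crops included, and the job is handed in when it is done.

```bash
mkdir -p pics; python3 - <<'E'
from workcell import bot, vision, silhouettes, pinpoint
import cv2,numpy as np
ims=[]
for c in ["scene","top"]:
    im=vision.grab_frame(c); cv2.imwrite(f"pics/{c}0.png",im[:,:,::-1])
    for n in ["fork_long","fork_mid","fork_short","pot"]:
        print(c,n,[(np.round(d["position"],4),round(d["confidence"],2)) for d in pinpoint(n,c)][:3])
    k=vision.get_calibration(c); print(np.round(k["R"],3).tolist(),np.round(k["t"],3),k["fx"])
s=bot.get_state(); print(s["t"],s["orientation"],s["gripper_width"])
E
```

```text
scene fork_long [(array([0.6221, 0.1788, 0.0389]), 0.89)]
scene fork_mid [(array([0.596 , 0.0941, 0.0751]), 0.88)]
scene fork_short [(array([0.5755, 0.003 , 0.1034]), 0.81)]
scene pot [(array([ 0.511 , -0.3185, -0.0019]), 0.7)]
[[0.424, 0.906, 0.006], [0.744, -0.345, -0.572], [-0.516, 0.247, -0.82]] [-0.208 -0.334  1.156] 395.7983629769861
top fork_long [(array([0.6222, 0.1756, 0.0422]), 0.62)]
top fork_mid [(array([0.5952, 0.0963, 0.0727]), 0.78)]
top fork_short [(array([0.568 , 0.0056, 0.1097]), 0.74)]
top pot [(array([ 0.5052, -0.3189, -0.0016]), 0.81)]
[[0.075, -0.997, -0.001], [-0.972, -0.073, -0.222], [0.221, 0.018, -0.975]] [-0.064  0.556  0.744] 453.2196477948812
0.5 [ 3.14155217e+00  6.11138849e-07 -2.60774797e-01] 0.08776293692944459
```

View pics/scene0.png

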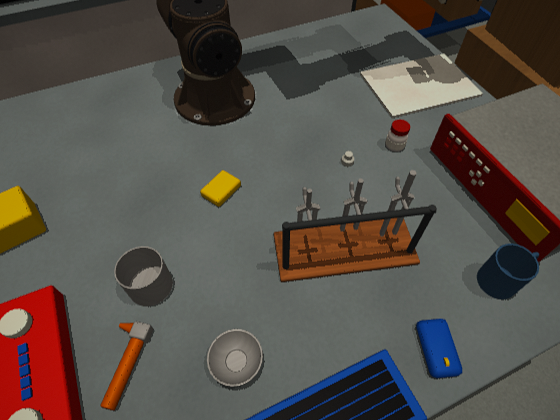

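View pics/top0.png

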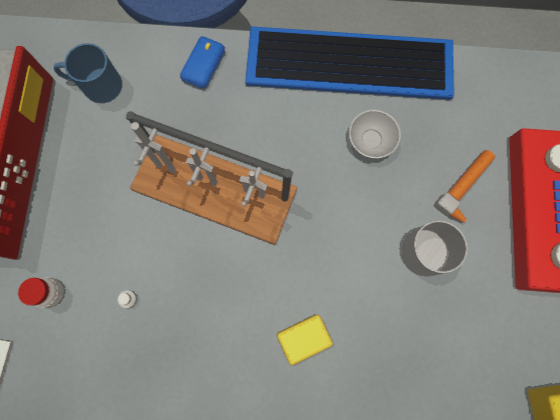

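The scene view shows the long fork at the right end of the rack (≈405,190) and the pot at ≈(145,275). The top view shows the long fork at the rack's left end (≈148,145) and the pot at ≈(437,247). The network estimates agree, and the rack yaw comes out at about -0.28. Next I go above the long fork and look once from close by.

```bash
python3 - <<'E'
from workcell import bot, vision, silhouettes, pinpoint
import cv2,numpy as np
bot.reach([0.622-.03,0.177+.009,0.31],[np.pi,0,-0.28])
im=vision.grab_frame("wrist"); cv2.imwrite("pics/w1.png",im[:,:,::-1])
k=vision.get_calibration("wrist")
def proj(X):
    c=k["R"]@np.array(X)+k["t"]; return np.round([k["fx"]*c[0]/c[2]+k["cx"],k["fy"]*c[1]/c[2]+k["cy"]],1)
print("stem top pred",proj([.622,.177,.24]),"stem base",proj([.622,.177,.184]))
for n in ["fork_long","fork_mid","fork_short"]:
    print(n,[(np.round(d["position"],4),round(d["confidence"],2)) for d in pinpoint(n,"wrist")][:3])
print(bot.get_state()["t"],bot.get_state()["ee_pos"])
E
```

```text
stem top pred [281.7 179.3] stem base [281.5 169.8]
fork_long [(array([0.6251, 0.1794, 0.0369]), 0.57)]
fork_mid [(array([0.5942, 0.0942, 0.0759]), 0.96)]
fork_short [(array([0.5723, 0.005 , 0.1053]), 0.87)]
2.9583 [0.59182837 0.18666173 0.30984938]
```

View pics/w1.png

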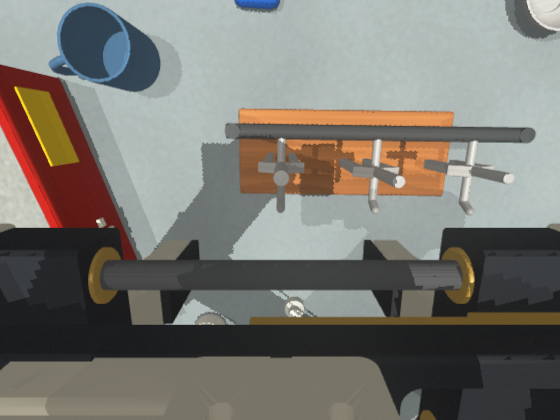

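The wrist view shows the long fork's stem top at (281,178), against a prediction of (282,179), so the position is good. The bar tilts about 1°, so I'll use a yaw of -0.295. Next: grasp, lift and draw off.

```bash
python3 - <<'E'
from workcell import bot, vision, pinpoint
import cv2,numpy as np
yaw=-0.295; o=[np.pi,0,yaw]; ux=np.array([np.cos(yaw),np.sin(yaw),0])
P=np.array([.6225,.1775,0])
def S(m):
    s=bot.get_state(); print(m,round(s["t"],2),np.round(s["ee_pos"],4),np.round(s["force"],1),round(s["gripper_width"],4),round(s["gripper_force"],1))
bot.movel(P+[0,0,.31],o)
print(bot.movel(P+[0,0,.197],velocity=.1,stop_force=10)); S("down")
bot.close_gripper(); S("closed")
if .008<bot.get_state()["gripper_width"]<.016:
    print(bot.movel(P+[0,0,.197+.022],velocity=.06,stop_force=12)); S("lift")
    im=vision.grab_frame("scene"); cv2.imwrite("pics/s2.png",im[:,:,::-1])
    print([(np.round(d["position"],4),d["confidence"]) for d in pinpoint("fork_long","scene")])
E
```

```text
False
down 4.6 [0.6229 0.1777 0.1978] [ 0.3 -0.6  0.3] 0.0874 0.0
closed 5.78 [0.6226 0.1777 0.1971] [ 0.1  1.2 -0.2] 0.0115 30.0
False
lift 6.29 [0.6225 0.1775 0.2193] [-0.3 -0.4 -2.6] 0.0115 30.0
[(array([0.6256, 0.1778, 0.059 ]), 0.95)]
```

```bash
python3 -c "
import cv2;i=cv2.imread('pics/s2.png')[120:300,240:480];cv2.imwrite('pics/s2c.png',cv2.resize(i,None,fx=3,fy=3))"
```

```text
(no output)
```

View pics/s2c.png

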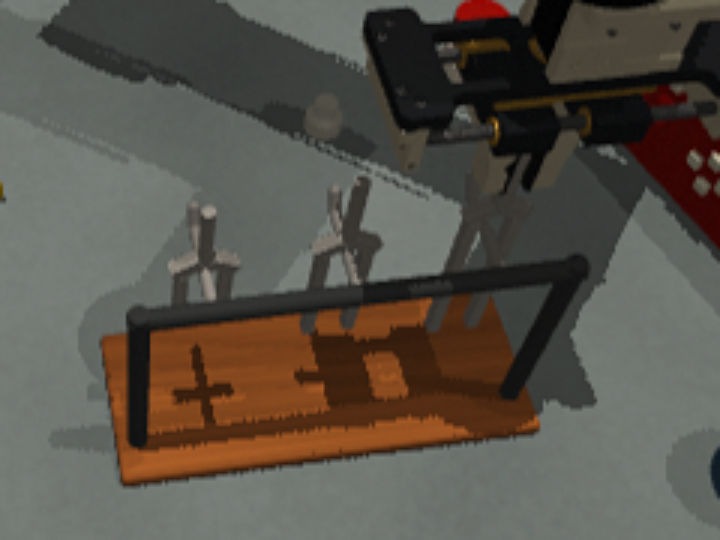

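The picture shows the long fork upright in the fingers, lifted about 22 mm, with its prongs at crop ≈(455,325). The other two are still hanging. Next: draw it off to -x, raise it, carry it above the pot and measure again.

```bash
python3 - <<'E'
from workcell import bot, vision, pinpoint, silhouettes
import cv2,numpy as np
yaw=-0.295; ux=np.array([np.cos(yaw),np.sin(yaw),0])
P=np.array([.6225,.1775,.219])
def S(m):
    s=bot.get_state(); print(m,round(s["t"],2),np.round(s["ee_pos"],4),np.round(s["force"],1),round(s["gripper_width"],4))
hit=bot.movel(P-ux*.14,velocity=.08,stop_force=10); S("off"); print(hit)
if hit: raise SystemExit
Q=P-ux*.14+[0,0,.11]
bot.movel(Q,velocity=.15); S("up")
bot.movel([.508,-.319,Q[2]],velocity=.15); S("over")
bot.dwell(.4)
for c in ["scene","top","wrist"]:
    im=vision.grab_frame(c); cv2.imwrite(f"pics/{c}3.png",im[:,:,::-1])
    for n in ["fork_long","pot","fork_mid","fork_short"]:
        print(c,n,[(np.round(d["position"],4),round(d["confidence"],2)) for d in pinpoint(n,c)][:2])
S("end")
a,b=[cv2.imread(f"pics/{c}3.png") for c in("scene","top")]
cv2.imwrite("pics/c3.png",np.hstack([cv2.resize(a[90:370,40:310],(400,415)),cv2.resize(b[100:380,290:560],(400,415))]))
E
```

```text
off 8.29 [0.4888 0.2181 0.2189] [-0.3 -0.3 -1.7] 0.0114
False
up 9.18 [0.4881 0.218  0.3279] [-0.1 -0.6 -2.8] 0.0113
over 12.91 [ 0.508  -0.3188  0.3291] [-0.6  0.3 -2.1] 0.0113
scene fork_long [(array([ 0.5096, -0.3182,  0.1693]), 0.76)]
scene pot [(array([ 0.5065, -0.3178, -0.0015]), 0.77)]
scene fork_mid [(array([0.5978, 0.0902, 0.0742]), 0.65), (array([ 0.5095, -0.3168,  0.1688]), 0.3)]
scene fork_short [(array([0.5731, 0.0009, 0.1051]), 0.78)]
top fork_long []
top pot []
top fork_mid [(array([0.5706, 0.0101, 0.1097]), 0.72)]
top fork_short [(array([0.5693, 0.0041, 0.1119]), 0.81)]
wrist fork_long [(array([ 0.5083, -0.3195,  0.1712]), 0.57)]
wrist pot [(array([ 0.5052, -0.3141,  0.0011]), 0.8)]
wrist fork_mid []
wrist fork_short [(array([0.5719, 0.0079, 0.1085]), 0.73)]
end 14.06 [ 0.508 -0.319  0.329] [ 0.8  1.  -2.2] 0.0114
```

View pics/c3.png

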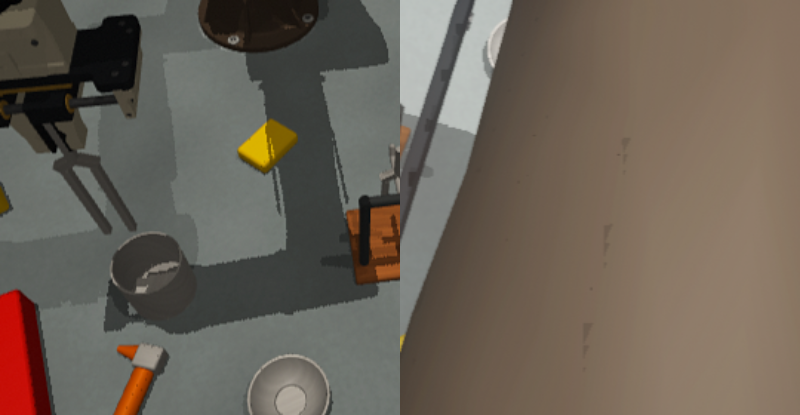

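The left crop shows the fork upright with its prongs right above the pot mouth (≈(150,260) in the crop). In the top view the arm hides the pot. Next: lower it to the floor under force watch.

```bash
python3 - <<'E'
from workcell import bot, vision, pinpoint
import cv2,numpy as np
def S(m):
    s=bot.get_state(); print(m,round(s["t"],2),np.round(s["ee_pos"],4),np.round(s["force"],1),round(s["gripper_width"],4))
xy=[.507,-.318]
print(bot.movel(xy+[.329],velocity=.05))
print(bot.movel(xy+[.185],velocity=.1,stop_force=10)); S("in")
bot.dwell(.3)
print(bot.movel(xy+[.150],velocity=.015,stop_force=4)); S("floor")
im=vision.grab_frame("scene"); cv2.imwrite("pics/s4.png",im[:,:,::-1])
for n in ["fork_long","pot"]: print(n,[(np.round(d["position"],4),round(d["confidence"],2)) for d in pinpoint(n,"scene")])
a=cv2.imread("pics/s4.png")[90:370,40:310]; cv2.imwrite("pics/s4c.png",cv2.resize(a,(540,560)))
E
```

```text
False
False
in 15.9 [ 0.5074 -0.3181  0.1857] [-0.2 -0.5 -1.5] 0.0112
True
floor 17.65 [ 0.5071 -0.3181  0.1624] [0.  0.7 5.2] 0.0114
fork_long [(array([ 0.5095, -0.314 ,  0.0045]), 0.89)]
pot [(array([ 0.5077, -0.3169, -0.0011]), 0.57)]
```

View pics/s4c.png

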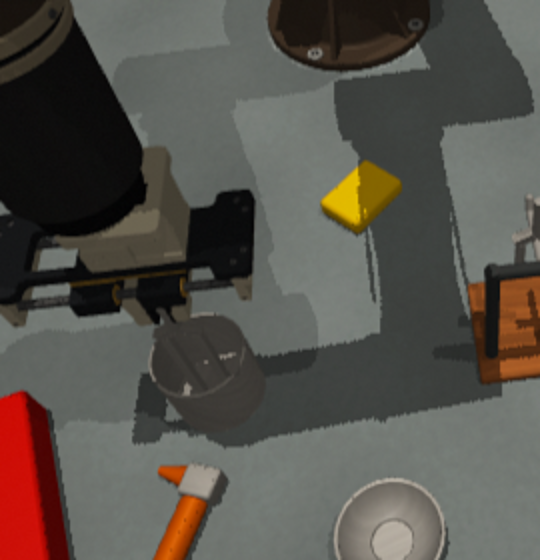

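The fork's prongs are inside the pot (crop ≈(205,370)). Contact came at TCP z = 0.162, exactly where the floor should be. Next: release and retreat upwards.

```bash
python3 - <<'E'
from workcell import bot, vision, pinpoint
import cv2,numpy as np
bot.let_go(); bot.dwell(.5)
p=bot.get_state()["ee_pos"]
bot.movel([p[0],p[1],.33],velocity=.1,stop_force=8)
yaw=-.295
bot.movel([.42,-.2,.36],velocity=.15)
bot.dwell(1)
for c in ["scene","top"]:
    im=vision.grab_frame(c); cv2.imwrite(f"pics/{c}5.png",im[:,:,::-1])
    for n in ["fork_long","pot","fork_mid","fork_short"]: print(c,n,[(np.round(d["position"],4),round(d["confidence"],2)) for d in pinpoint(n,c)][:2])
s=bot.get_state();print(s["t"],s["ee_pos"],s["force"])
E
```

```text
scene fork_long [(array([ 0.505 , -0.3173,  0.0007]), 0.65)]
scene pot [(array([ 0.5057, -0.3163, -0.0014]), 0.8)]
scene fork_mid [(array([0.5979, 0.0918, 0.0731]), 0.66)]
scene fork_short [(array([0.5747, 0.0009, 0.1054]), 0.6)]
top fork_long []
top pot []
top fork_mid []
top fork_short []
24.0917 [ 0.42000373 -0.20000632  0.35999528] [-0.13120236 -0.43724937  0.13178056]
```

View pics/scene5.png

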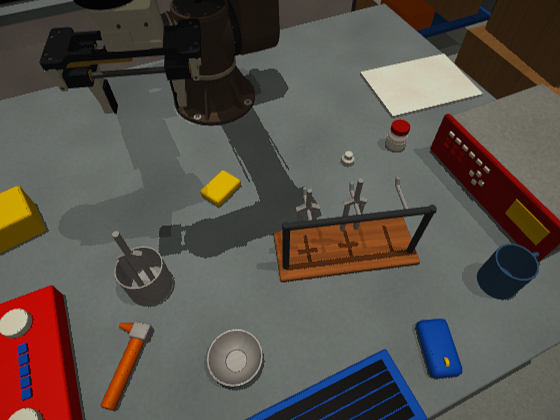

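The fork stands in the pot at ≈(135,260), the other two hang at ≈(308,200) and (353,200), the pot has not moved, and the arm is clear.

```bash
python3 -c "
from workcell import bot
print(bot.hand_in())"
```

```text
the job is handed in; nothing more can be done
None
```

I lifted the longest fork off its peg, lowered it prongs first to the pot's floor and let go; the other two forks still hang, the pot stands where it was, and I handed the job in at about 24 s.

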